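Post the sample case through the drop box flap

TASK

The sample case standing in the grey tray has to go into the white drop box. Lift it out by its handle, set it down upright on the drop box's steel shelf with one end towards the flap and let go of it; then take it or push it by its other end and slide it end-first through the sprung flap until it slips down the chute inside and the flap has swung shut behind it. Keep the case right way up throughout, and do not disturb the scanner, the tube rack or the sample pot.

Things in the scene. Friction and masses are not known exactly. Their poses are not given: they have to be found in the camera images.
- case_center (a point): Centre of the loose sample case's body, 25 mm above its underside. Rigid box, pale grey with white lid, 140 mm long (its x), 60 mm wide (y), 50 mm high (z, up), both ends alike; black handle on the lid; about 0.5 kg, balanced at the middle. In the tray only 6 mm of its body stands above the rim and the gap round it is 12 mm, so there it is taken by the handle.
- case_handle (a point): Centre of the case's handle bar, 74 mm above the case's underside, over the middle of the lid. The bar lies along the case's x: 78 mm long, 16 mm wide, 16 mm high (66 to 82 mm above the underside), on two posts; 16 mm free height between bar and lid. Same axes as the case.
- tray: Fixed open grey plastic tray in which the case starts: outside 172 x 92 mm (182 x 102 mm over the rim lip), 48 mm high, walls and floor 4 mm. Origin at the centre of its underside; x along its length, z up.
- dropbox: Fixed white sheet-metal drop box, closed, clear cover, 118 mm wide, 250 mm deep, 292 mm high, a steel shelf before its front. Origin on the desk below the middle of the flap; x points into the box, square to the flap (the way to push), y along its hinge, z up. Front and flap at x = 0 (4 mm thick front plates, 162 mm wide). Opening 110 mm wide, 118 mm high above the shelf; fascia above it.
- shelf_edge (a point): Middle of the shelf's inner edge, under the shut flap, on its upper face, 142 mm above the desk. Axes as the drop box. From here a steel chute (friction about 0.25) falls inward at 35 degrees for 235 mm to a rubber stop. Once its middle is 10 mm or more past this edge the case tips onto the chute and, let go, slides down by itself.
- shelf_mid (a point): Middle of the shelf's upper face. The level steel shelf (friction about 0.25, no side lips) is 172 mm long (x from -172 to 0 mm in the drop box frame) and 130 mm wide; this point lies at x = -85 mm, 142 mm above the desk. Axes as the drop box.
- flap (a joint): Angle of the aluminium flap (104 mm wide, 112 mm high, 8 mm thick, hinged along its top edge 118 mm above the shelf). 0 = hanging shut; grows as it swings inward, at most 1.5 rad. A weak spring (0.035 N m/rad, about 1 N at the lower edge when wide open) and its own weight (60 g) close it.
- flap_edge (a point): Middle of the flap's lower edge, 2 mm above the shelf's edge when shut; it swings inward and up.
- scanner_center (a point): Bystander: black hands-free scanner on its foot, 85 x 75 mm foot, 155 mm tall; point on its axis 80 mm above the desk.
- rack_center (a point): Bystander: white tube rack with grey-capped tubes, 56 x 110 mm, 104 mm tall; point on its axis 50 mm above the desk.
- pot_center (a point): Bystander: clear sample pot with white lid, 54 mm across, 75 mm tall; point on its axis 37 mm above the desk.
There are look-alikes about, which are no part of the job. Leave any brown or red look-alike of the part that bears case_center alone.

How it is judged:
On the way:
1. the case stands upright on the drop box's shelf before the flap, let go of (x of case_center in the frame of dropbox between -0.17 and -0.005 m and z of case_center in the frame of dropbox between 0.159 and 0.177 m and angle between case_center's own z axis and vertical below 0.15 rad and contact force between case and the arm below 0.1 N and contact force between case and the fingers below 0.1 N), for 0.2 s.
At the end, for the whole second after the job is handed in: The case lies right way up on the chute inside the drop box, its middle at least 110 mm behind the flap, and at rest; the flap hangs shut (within 0.08 rad) (x of case_center in the frame of dropbox between 0.11 and 0.22 m and y of case_center in the frame of dropbox between -0.055 and 0.055 m and z of case_center in the frame of dropbox below 0.14 m and angle between case_center's own z axis and vertical below 0.85 rad and linear speed of case below 0.02 m/s and value of joint flap below 0.08 rad); the robot touches nothing.
It fails at once if the case is tipped more than 60 degrees (angle between case_center's own z axis and vertical above 1.05 rad).
It fails at once if the scanner is disturbed (distance of scanner_center from where it was at the start of the episode above 0.025 m).
It fails at once if the tube rack is disturbed (distance of rack_center from where it was at the start of the episode above 0.025 m).
It fails at once if the sample pot is disturbed (distance of pot_center from where it was at the start of the episode above 0.025 m).
It also fails if it takes over 51 s, if anything falls off the work surface, if the arm or the gripper's body presses on something with over 40 N, if the wrist force passes 120 N, or if a joint passes its speed limit or range.

ROBOT

A 6-joint arm with a two-finger parallel gripper is mounted at the origin on the work surface. World frame = base frame: x ahead of the robot, y to its left, z up, the work surface at z = 0. Lengths are in m, angles in rad, forces in N, time in s.
With the tool pointing down it reaches from about 0.35 to 0.85 m from the base axis. Payload 8.1 kg.
Tool frame: the origin (TCP) lies between the finger pads; the fingertips stand 19 mm ahead of it and the grasp point (between the pads) is the TCP; x points along the fingers, y is the direction in which the jaws open and shut, and the axes are right-handed (so a half turn about x gives the same grasp; the last joint's range is limited). The gripper opens to 93 mm and grips with 3 to 60 N. Pads are 15 mm wide; open, the fingers measure 128 mm over their backs; the gripper's body (75 mm by 188 mm) begins 65 mm behind the grasp point.
Start: joints at [1.12, 0.13, 1.488, -0, 1.523, -0.085], TCP at [0.215, 0.56, 0.238] pointing down, gripper open.
Joint ranges: [-2.96, 2.96], [-0.89, 2.26], [0.02, 2.5], [-1.34, 4.48], [0, 2.73], [-2.66, 2.66]. Speed limits (rad/s): [2.39, 2.39, 2.79, 3.14, 3.14, 3.14].

INTERFACE

Orientations are given as a unit quaternion [w, x, y, z].
In Python, from plant import state, snapshot, camera_params, hand_in gives the robot as it stands. The module is installed in compiled form; this text tells all that it offers.
- The arm moves only by the shell command python3 -m jog 'ROWS' [OPENING] [FORCE]. ROWS is JSON, a list of rows, each a list of 2 entries, a list of its own where there are three numbers: the shift along the tool's x, y, z in cm, then the turn, a rotation vector about the tool's x, y, z in degrees. In form: [[[dx, dy, dz], [wx, wy, wz]], ...]. A call has 1 to 5 rows; each row is the pose to reach, as a shift and turn from the pose commanded when the call began, along the tool's axes at that moment; what a row does not reach only later rows make up. A row lasts 1/10 s, in which the tool goes at most 50 mm and 8.59 degrees, less where a joint would pass 70% of its speed; a pose out of reach is approached as far as the arm can. A call with a gripper value outside its range is refused whole. OPENING is the closure, from -1 (fully open) to 1 (shut), set as the call begins (- or left out, the last holds). The fingers move at their own pace and stop on an object; FORCE is the grip in N (left out, the last holds). Time passes only in rows, so rows that repeat a pose let the fingers close. It gives the time, the measured TCP pose, the force and the opening at its end, in the units of the state.
- state(): the state, without advancing time (a new reading comes with each control period).
- snapshot(name): name is "scene" or "side" or "wrist"; returns (picture, depth): 420x560x3 uint8, red, green, blue; 420x560 float32, m along the optical axis (not along the pixel's ray), 0 where there is no reading.
- camera_params(name): a dict with "mtx" (3x3 intrinsics, pixels), "D" ([k1, k2, p1, p2, k3] as OpenCV has them; the pictures are not rectified), "rvec" (rotation vector, rad) and "tvec" (3), from world to camera coordinates, as OpenCV has them. Camera axes: x right, y down, z forward; pixel columns grow to the right and rows downward; lengths in m; the calibration is good to about 2 mm. A picture is of the moment at which its call begins: read the wrist's pose just before it. camera_params takes no time and is no camera call; for the wrist camera it gives the pose at the moment of the call.
- hand_in(): hands the job in, once; it reports no verdict.
The state is a dict: "clock": time; "joints": joint angles; "joint_vel": joint speeds; "joint_efforts": joint torques, N m; "position": TCP position; "orientation": TCP orientation; "contact_force": force on the tool from outside, world axes, zero at the start; "ft_torque": the same for the moment, N m; "gripper_width": opening from 0.0 (shut) to 1.0 (fully open).
Only numpy, scipy, OpenCV 4.12 (cv2) and the standard library are available. Lean on these libraries where they do the work, as an engineer would, in place of code of your own. Each camera call takes 0.05 s, during which the arm holds its last target.

## Working session

There is one attempt and no reset: what is moved stays moved. The work goes in short steps, Python scripts to look and compute and a shell command to move; the robot and the scene stay as the last step left them, time stands still between calls to the robot, and variables do not carry over. Pictures are saved under pics/ and viewed, and the job is handed in when it is done.

```bash
ls; mkdir -p pics
python3 - <<'E'
from plant import *
import cv2
print(state())
for n in ("scene","side","wrist"):
    p=camera_params(n); print(n,p)
    im,d=snapshot(n); cv2.imwrite(f"pics/{n}0.png",im[:,:,::-1]); 
    import numpy as np; np.savez(f"pics/{n}0.npz",im=im,d=d,**{k:np.array(v) for k,v in p.items()})
    print((d>0).mean())
E
```

```text
pics
{'clock': 0.0, 'joints': array([ 1.11960323e+00,  1.31152490e-01,  1.48924355e+00,  9.94167552e-06,
        1.52297588e+00, -8.54329865e-02]), 'joint_vel': array([-0.00029124, -0.00048485, -0.0004883 , -0.00075179, -0.0015819 ,
       -0.00103369]), 'joint_efforts': array([ 1.15293820e-03, -5.59812748e+01, -4.91777515e+01,  7.70584960e-02,
        3.47268849e-02, -1.18049679e-04]), 'position': array([0.21436573, 0.55985102, 0.2366122 ]), 'orientation': array([ 0.69514461,  0.12799059,  0.69548492, -0.12920185]), 'contact_force': array([-0.84977599, -0.11830851,  0.52863107]), 'ft_torque': array([ 0.0241773 , -0.01436935, -0.02741494]), 'gripper_width': 0.9961930881904619}
scene {'mtx': array([[472.96776773,   0.        , 279.47621506],
       [  0.        , 472.96776773, 201.29245599],
       [  0.        ,   0.        ,   1.        ]]), 'D': array([-0.137793,  0.      ,  0.      ,  0.      ,  0.      ]), 'rvec': array([ 1.64422088,  1.99327859, -0.72472222]), 'tvec': array([-0.03492358, -0.26469365,  1.77496594])}
0.9960884353741497
side {'mtx': array([[393.55482426,   0.        , 282.50542604],
       [  0.        , 393.55482426, 207.54736455],
       [  0.        ,   0.        ,   1.        ]]), 'D': array([-0.00547418,  0.        ,  0.        ,  0.        ,  0.        ]), 'rvec': array([ 2.35456361, -0.15244917,  0.03724118]), 'tvec': array([-0.45939421,  0.25295469,  0.94032947])}
0.9958503401360544
wrist {'mtx': array([[315.88296345,   0.        , 278.70832102],
       [  0.        , 315.88296345, 207.85480542],
       [  0.        ,   0.        ,   1.        ]]), 'D': array([0.00662987, 0.        , 0.        , 0.        , 0.        ]), 'rvec': array([-2.41488426, -1.66299278, -0.2036111 ]), 'tvec': array([-0.59975599, -0.02929318,  0.38933084])}
0.9911309523809524
```

View pics/scene0.png

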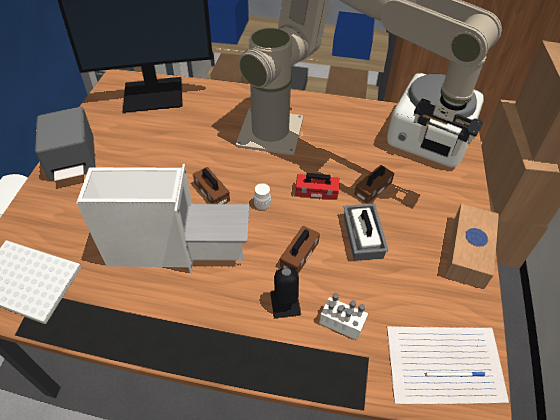

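View pics/side0.png

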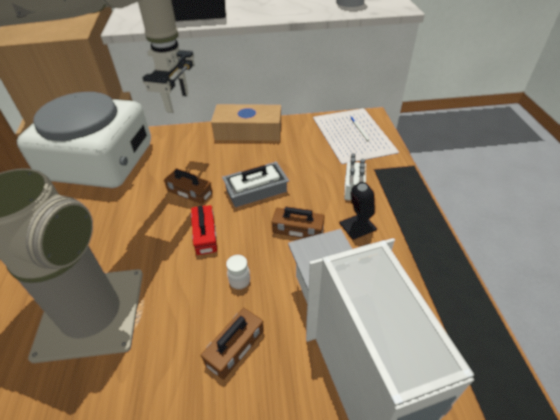

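View pics/wrist0.png

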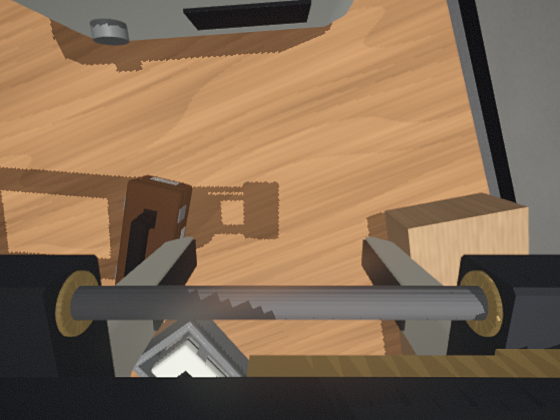

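Candidates for the case, in scene pixels: the grey/white one in the tray (365,230), brown ones at (211,185), (375,183) and (299,248), and a red one at (317,185). The pale grey body with a white lid in the grey tray matches the description. I'll check it in a close crop.

```bash
cat > h.py <<'E'
import numpy as np, cv2
def load(f): 
    z=np.load(f); return {k:z[k] for k in z.files}
def RT(c): 
    R=cv2.Rodrigues(c['rvec'])[0]; return R,c['tvec'].reshape(3)
def rays(c,uv):
    uv=np.array(uv,float).reshape(-1,1,2)
    n=cv2.undistortPoints(uv,c['mtx'],c['D']).reshape(-1,2)
    R,t=RT(c); d=np.c_[n,np.ones(len(n))]@R; return -R.T@t,d
def plane(c,uv,z):
    o,d=rays(c,uv); return o+d*((z-o[2])/d[:,2])[:,None]
def depthpts(c,uv):
    uv=np.array(uv).reshape(-1,2); o,d=rays(c,uv)
    return o+d*c['d'][uv[:,1].astype(int),uv[:,0].astype(int)][:,None]
def tri(c1,u1,c2,u2):
    o1,d1=rays(c1,u1);o2,d2=rays(c2,u2);out=[]
    for a,b in zip(d1,d2):
        a=a/np.linalg.norm(a);b=b/np.linalg.norm(b)
        s=np.linalg.lstsq(np.c_[a,-b],o2-o1,rcond=None)[0]
        p,q=o1+s[0]*a,o2+s[1]*b; out.append(np.r_[(p+q)/2,np.linalg.norm(p-q)])
    return np.array(out)
def proj(c,P): return cv2.projectPoints(np.array(P,float).reshape(-1,1,3),c['rvec'],c['tvec'],c['mtx'],c['D'])[0].reshape(-1,2)
E
python3 - <<'E'
from h import *
def crop(f,x,y,w,h,s,o):
    c=load(f);im=c['im'][y:y+h,x:x+w,::-1]
    return cv2.resize(im,None,fx=s,fy=s,interpolation=cv2.INTER_CUBIC)
a=crop('pics/scene0.npz',335,190,65,75,6,0);b=crop('pics/side0.npz',215,155,80,60,5,0)
cv2.imwrite('pics/cropA.png',a);cv2.imwrite('pics/cropB.png',b)
cv2.imwrite('pics/cropC.png',crop('pics/scene0.npz',75,155,180,120,4,0))
cv2.imwrite('pics/cropD.png',crop('pics/side0.npz',280,220,190,200,3,0))
E
```

```text
(no output)
```

View pics/cropA.png

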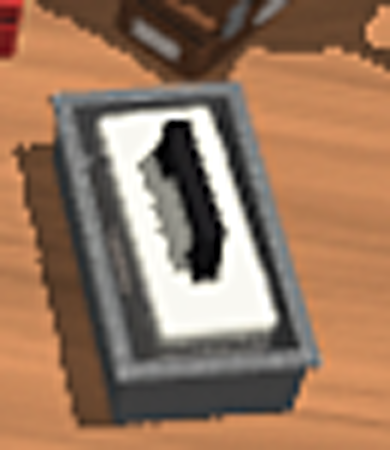

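View pics/cropB.png

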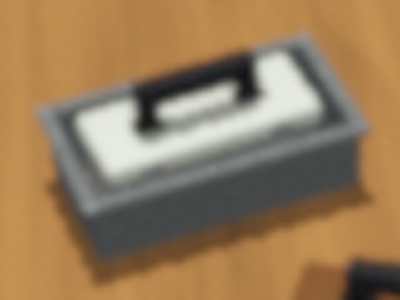

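View pics/cropC.png

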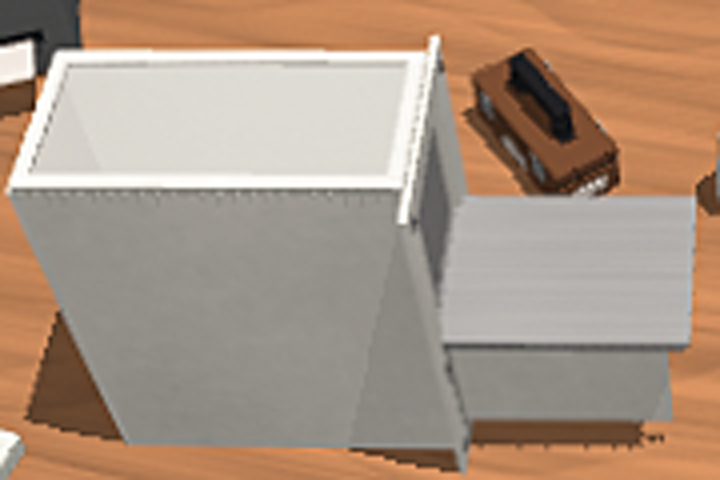

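View pics/cropD.png

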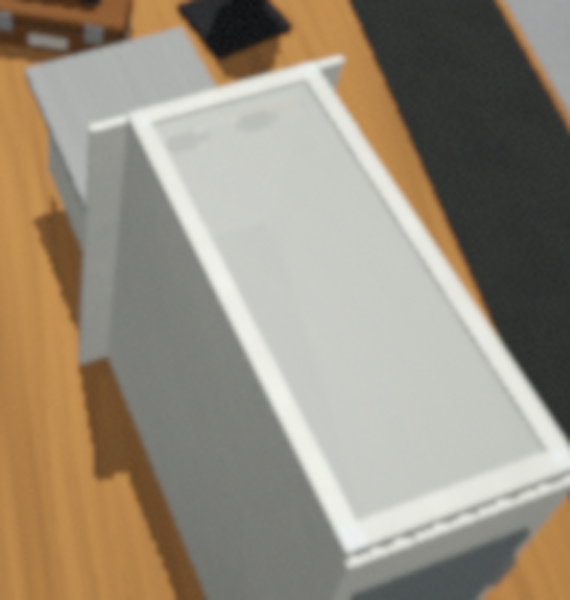

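The crops show a white lid with a black handle inside the grey tray, so that is the case. They also show the shelf and flap on the right side of the box in the scene view. Next I measure.

Run:
```python
from h import *
S=load('pics/scene0.npz');D=load('pics/side0.npz')
def lidmask(c,x,y,w,h):
    hsv=cv2.cvtColor(c['im'],cv2.COLOR_RGB2HSV); m=np.zeros(hsv.shape[:2],np.uint8)
    r=hsv[y:y+h,x:x+w]; m[y:y+h,x:x+w]=((r[...,2]>190)&(r[...,1]<40))*255
    return m
res=[]
for n,c,box in (('S',S,(335,195,60,70)),('D',D,(218,160,75,50))):
    m=lidmask(c,*box); cs=cv2.findContours(m,cv2.RETR_EXTERNAL,cv2.CHAIN_APPROX_NONE)[0]
    k=cv2.convexHull(np.vstack([q for q in cs if cv2.contourArea(q)>15]))
    ys,xs=np.nonzero(m); dp=depthpts(c,np.c_[xs,ys])
    P=plane(c,k.reshape(-1,2),0.054)[:,:2]
    r=cv2.minAreaRect((P*1000).astype(np.float32)); print(n,'lid rect mm',r,'depth z',np.median(dp[:,2]),np.std(dp[:,2]))
    # tray: grey mask lower value
    hsv=cv2.cvtColor(c['im'],cv2.COLOR_RGB2HSV)
    # handle black
    x,y,w,h=box
    b=np.zeros(m.shape,np.uint8); g=hsv[y:y+h,x:x+w,2]<45; b[y:y+h,x:x+w]=g
    nn,l,st,ce=cv2.connectedComponentsWithStats(b); i=1+st[1:,4].argmax(); ys,xs=np.nonzero(l==i)
    dp=depthpts(c,np.c_[xs,ys]); top=dp[(dp[:,2]>.078)&(dp[:,2]<.1)]; print(' handle px',ce[i],st[i],'depthpts top',len(top),top.mean(0) if len(top) else 0, np.percentile(dp[:,2],[5,50,95]))
    if len(top): print('  rect',cv2.minAreaRect((top[:,:2]*1000).astype(np.float32)))
    res.append(plane(c,[k.reshape(-1,2).mean(0)],.054))
    np.save(f'pics/{n}.npy',k)
    # lid hull rect centre in pixel through homography -> triangulate
    o=proj(c,[[r[0][0]/1000,r[0][1]/1000,.054]]); print(' ctr px',o); res.append(o)
print('tri lid ctr',tri(S,res[1],D,res[3]))
```

```text
S lid rect mm ((427.1485900878906, 379.2779235839844), (139.83602905273438, 58.169673919677734), 17.79547119140625) depth z 0.052750578191607556 0.05279135400885535
 handle px [366.58955224 222.31343284] [361 210  11  27 134] depthpts top 89 [0.42829408 0.37806892 0.0840063 ] [0.05751894 0.08195581 0.08719554]
  rect ((428.5478515625, 378.64373779296875), (79.14513397216797, 12.290290832519531), 16.64498519897461)
 ctr px [[365.6250207  226.04892012]]
D lid rect mm ((423.0909729003906, 377.7435607910156), (137.191162109375, 59.01530838012695), 18.155899047851562) depth z 0.05438594079975895 0.04166925177735182
 handle px [253.8        171.75384615] [243 167  23  13  65] depthpts top 48 [0.42098198 0.37170546 0.08331589] [0.06419924 0.08257176 0.08771181]
  rect ((423.18157958984375, 373.04083251953125), (67.39839935302734, 9.775574684143066), 14.266135215759277)
 ctr px [[254.13513561 177.18711766]]
tri lid ctr [[0.42373254 0.38008902 0.05105704 0.00187586]]
```

Run:
```python
from h import *
S=load('pics/scene0.npz');D=load('pics/side0.npz')
for n,c in (('S',S),('D',D)):
    ys,xs=np.mgrid[0:420,0:560]; P=depthpts(c,np.c_[xs.ravel(),ys.ravel()])
    # shelf: z .13-.155
    for lo,hi,nm in ((.134,.150,'shelf'),(.284,.300,'top')):
        m=((P[:,2]>lo)&(P[:,2]<hi)&(P[:,0]>.2)&(P[:,0]<1.1)).reshape(420,560).astype(np.uint8)
        nn,l,st,ce=cv2.connectedComponentsWithStats(m)
        for i in range(1,nn):
            if st[i,4]>250:
                q=P[(l==i).ravel()]; r=cv2.minAreaRect((q[:,:2]*1000).astype(np.float32))
                print(n,nm,st[i],np.round(q.mean(0),4),[np.round(v,1) for v in r],np.round(cv2.boxPoints(r),0).tolist())
# bystanders via depth
c=S;ys,xs=np.mgrid[0:420,0:560]; P=depthpts(c,np.c_[xs.ravel(),ys.ravel()]).reshape(420,560,3)
for nm,(x,y,w,h) in dict(scanner=(268,262,36,60),rack=(318,290,52,48),pot=(252,182,20,30),br=(280,228,42,42),brR=(355,165,40,36),red=(293,170,50,30),brL=(190,165,42,40)).items():
    q=P[y:y+h,x:x+w].reshape(-1,3);q=q[(q[:,2]>.03)&(q[:,2]<.25)];print(nm,q.min(0).round(3),q.max(0).round(3))
```

```text
S shelf [  35  112   51   43 1141] [ 0.3041 -0.6651  0.1463] [array([ 282.8, -677.7]), array([206.3, 170.3]), np.float64(29.5)] [[151.0, -654.0], [235.0, -803.0], [415.0, -701.0], [331.0, -553.0]]
S shelf [ 183  199   66   48 2429] [ 0.5668 -0.0379  0.141 ] [array([562.1, -39.7]), array([157.7, 176.8]), np.float64(13.1)] [[465.0, 28.0], [505.0, -144.0], [659.0, -108.0], [619.0, 64.0]]
S shelf [ 92 235  90   6 313] [ 0.6618 -0.2411  0.1417] [array([ 660.8, -238.7]), array([  8.6, 247.1]), np.float64(11.0)] [[633.0, -118.0], [680.0, -361.0], [689.0, -359.0], [641.0, -117.0]]
S top [  77  164  108   48 3646] [ 0.6062 -0.2393  0.2922] [array([ 604.2, -244.3]), array([163.9, 261.3]), np.float64(11.4)] [[498.0, -132.0], [550.0, -389.0], [710.0, -356.0], [659.0, -100.0]]
D shelf [189  24 199  17 521] [0.6488 1.2506 0.1399] [array([ 649.5, 1250.4]), array([ 25.5, 895.2]), np.float64(89.9)] [[202.0, 1239.0], [1097.0, 1237.0], [1097.0, 1262.0], [202.0, 1264.0]]
D shelf [ 288  229   65   61 1506] [0.5448 0.0066 0.1426] [array([557.5, -13.3]), array([131.3, 127.8]), np.float64(11.2)] [[481.0, 37.0], [506.0, -89.0], [634.0, -63.0], [609.0, 62.0]]
D shelf [307 303  64 117 331] [ 0.5399 -0.2365  0.1422] [array([ 541.6, -238.6]), array([ 21.9, 228.7]), np.float64(16.7)] [[498.0, -132.0], [564.0, -351.0], [585.0, -345.0], [519.0, -126.0]]
D top [  310   239   164   171 12621] [ 0.6047 -0.2632  0.2932] [array([ 602.4, -244. ]), array([161.7, 258.9]), np.float64(10.8)] [[499.0, -132.0], [547.0, -386.0], [706.0, -356.0], [657.0, -102.0]]
scanner [0.58  0.147 0.03 ] [0.739 0.218 0.16 ]
rack [0.69  0.285 0.03 ] [0.774 0.404 0.108]
pot [0.336 0.02  0.03 ] [0.389 0.072 0.08 ]
br [0.463 0.146 0.03 ] [0.686 0.245 0.153]
brR [0.152 0.337 0.03 ] [0.295 0.458 0.088]
red [0.237 0.141 0.03 ] [0.309 0.283 0.087]
brL [ 0.275 -0.201  0.03 ] [ 0.518 -0.016  0.156]
```

```bash
cat >> h.py <<'E'
from scipy.spatial.transform import Rotation as Ro
def toolR(q): return Ro.from_quat([q[1],q[2],q[3],q[0]])
def plan(s,pos,ydir_deg):
    """shift(cm)/turn(deg) in tool axes to reach pos, tool down with y axis at heading ydir (mod 180 -> nearest both printed)"""
    R=toolR(s['orientation']); sh=R.inv().apply(np.array(pos)-s['position'])*100
    for a in (ydir_deg,ydir_deg+180):
        y=np.array([np.cos(np.radians(a)),np.sin(np.radians(a)),0]);x=np.array([0,0,-1.]);z=np.cross(x,y)
        T=Ro.from_matrix(np.c_[x,y,z]); w=(R.inv()*T).as_rotvec(degrees=True)
        print('shift cm',sh.round(2),'turn',w.round(2))
E
python3 - <<'E'
from h import *
from plant import *
s=state();R=toolR(s['orientation']);print(R.as_matrix().round(3))
W=load('pics/wrist0.npz');Rc,t=RT(W);cp=-Rc.T@t
print('cam in tool',R.inv().apply(cp-s['position']),'axis in tool',R.inv().apply(Rc[2]))
print('tcp px',proj(W,[s['position'],s['position']+[0,0,-.15]]))
S=load('pics/scene0.npz');D=load('pics/side0.npz')
a=[[248.75,204.5],[247.5,241.75]];b=[[289,244],[340.7,230]]
print(plane(S,a,.142),plane(D,b,.142))
print(tri(S,a,D,b),tri(S,a,D,b[::-1]))
plan(s,[.426,.379,.25],17.5+90)
E
```

```text
[[-0.001  0.358  0.934]
 [-0.001  0.934 -0.358]
 [-1.    -0.001 -0.   ]]
cam in tool [-0.14728795  0.00030096 -0.06664791] axis in tool [9.70047999e-01 5.00822515e-04 2.42912800e-01]
tcp px [[277.90424796 265.20557634]
 [278.45681049 200.03081701]]
[[0.48540556 0.03535011 0.142     ]
 [0.61365819 0.0616174  0.142     ]] [[0.48426598 0.03110972 0.142     ]
 [0.61008361 0.0565667  0.142     ]]
[[0.48399382 0.034264   0.13916719 0.00176899]
 [0.61106526 0.06055181 0.13775561 0.00075984]] [[0.57285338 0.03149546 0.20976988 0.06671174]
 [0.51888295 0.06399225 0.06037702 0.07654526]]
shift cm [-1.31 -9.33 26.23] turn [-3.846e+01 -3.000e-02  7.000e-02]
shift cm [-1.31 -9.33 26.23] turn [1.4154e+02 9.0000e-02 4.0000e-02]
```

```bash
python3 -m jog '[[[0,-1.6,4.4],[-7,0,0]],[[0,-3.2,8.8],[-14,0,0]],[[0,-4.8,13.2],[-21,0,0]],[[0,-6.4,17.6],[-28,0,0]],[[-1.3,-7.9,22],[-35,0,0]]]' -1; python3 -m jog '[[[0,2.4,4.0],[-3.5,0,0]],[[0,2.4,4.0],[-3.5,0,0]],[[0,2.4,4.0],[-3.5,0,0]]]'
python3 - <<'E'
from h import *
from plant import *
s=state();print(s['clock'],s['position'],s['joints'],s['gripper_width']);plan(s,[.426,.379,.25],107.5)
p=camera_params('wrist');im,d=snapshot('wrist');cv2.imwrite('pics/w1.png',im[:,:,::-1])
np.savez('pics/w1.npz',im=im,d=d,**p)
E
```

```text
clock: 0.65
position: [0.3919, 0.4056, 0.2484]
orientation: [0.7, -0.089, 0.703, 0.088]
contact_force: [0.1, 0.3, -0.4]
gripper_width: 1.0
clock: 0.95
position: [0.4248, 0.4405, 0.2487]
orientation: [0.698, -0.108, 0.7, 0.107]
contact_force: [-0.1, 0.5, 0.4]
gripper_width: 1.001
0.95 [0.42477943 0.4405203  0.24869935] [ 7.19724453e-01  1.61367052e-01  1.43413241e+00  1.69300474e-04
  1.54944698e+00 -1.15588982e+00] 1.0010522625708047
shift cm [-0.12 -5.91 -1.73] turn [-0.04 -0.18  0.07]
shift cm [-0.12 -5.91 -1.73] turn [1.7996e+02 1.1000e-01 2.8000e-01]
```

View pics/w1.png

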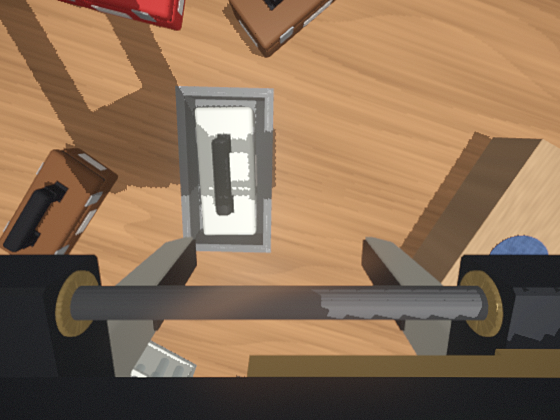

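The wrist view shows the lid at about (225,171) and the handle at about (222,175), upright in the picture. I overshot sideways by 6 cm, which still gives a useful view. I'll measure from here, move over, and measure again.

```bash
cat >> h.py <<'E'
def handle(c,box,zl=.054,zt=.086):
    x,y,w,h=box;hsv=cv2.cvtColor(c['im'],cv2.COLOR_RGB2HSV)[y:y+h,x:x+w]
    m=((hsv[...,2]>150)&(hsv[...,1]<40)).astype(np.uint8)
    def big(m):
        n,l,st,ce=cv2.connectedComponentsWithStats(m); return (l==1+st[1:,4].argmax()).astype(np.uint8)
    b=big((hsv[...,2]<50).astype(np.uint8)); out={}
    for nm,mm,z in (('lid',m,zl),('bar',b,zt)):
        cs=[k for k in cv2.findContours(mm,cv2.RETR_EXTERNAL,cv2.CHAIN_APPROX_NONE)[0] if len(k)>25]
        k=cv2.convexHull(np.vstack(cs)).reshape(-1,2)+[x,y]
        P=plane(c,k,z)[:,:2]; r=cv2.minAreaRect((P*1000).astype(np.float32))
        px=proj(c,[[r[0][0]/1000,r[0][1]/1000,z]]); ys,xs=np.nonzero(mm); zz=depthpts(c,np.c_[xs+x,ys+y])[:,2]
        print(nm,np.round(r[0],1),np.round(r[1],1),round(r[2],1),'px',px.round(1),'depth z',np.percentile(zz,[10,50,90]).round(4)); out[nm]=px
    return out
E
python3 - <<'E'
from h import *
handle(load('pics/w1.npz'),(190,98,72,145))
E
python3 -m jog '[[[0,-3,-1],[0,0,0]],[[0,-5.9,-1.7],[0,0,0]],[[0,-5.9,-1.7],[0,0,0]]]'
python3 - <<'E'
from h import *
from plant import *
s=state();print(s['clock'],s['position'])
p=camera_params('wrist');im,d=snapshot('wrist');cv2.imwrite('pics/w2.png',im[:,:,::-1])
np.savez('pics/w2.npz',im=im,d=d,**p)
E
```

```text
clock: 1.3
position: [0.4257, 0.3773, 0.2519]
orientation: [0.699, -0.108, 0.698, 0.107]
contact_force: [-0.3, 0.6, 0.3]
gripper_width: 0.998
1.3 [0.42572327 0.37733057 0.25188461]Traceback (most recent call last):
  File "<stdin>", line 2, in <module>
  File "h.py", line 37, in handle
    b=big((hsv[...,2]<50).astype(np.uint8)); out={}
  File "h.py", line 36, in big
    n,l,st,ce=cv2.connectedComponentsWithStats(m); return (l==1+st[1:,4].argmax()).astype(np.uint8)
                                                                ~~~~~~~~~~~~~~~^^
ValueError: attempt to get argmax of an empty sequence
```

View pics/w2.png

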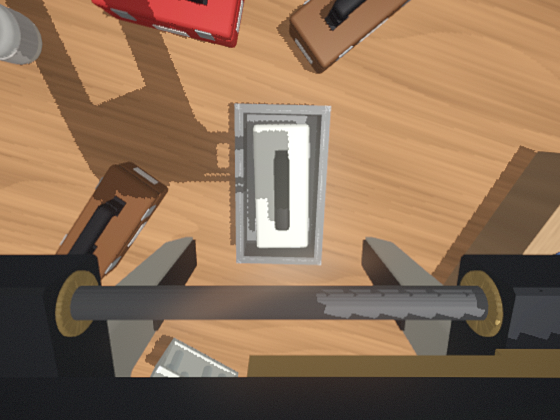

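```bash
sed -i "s/hsv\[...,2\]<50/hsv[...,2]<75/; s/hsv\[...,2\]>150/hsv[...,2]>190/" h.py
python3 - <<'E'
from h import *
from plant import state
W1=load('pics/w1.npz');W2=load('pics/w2.npz')
for W,b in ((W1,(205,110,60,130)),(W2,(262,120,50,125))):
    x,y,w,h=b;print(np.percentile(cv2.cvtColor(W['im'],cv2.COLOR_RGB2HSV)[y:y+h,x:x+w,2],[0,5,20,50,80]))
a=handle(W1,(207,112,42,125));b=handle(W2,(262,130,40,112))
for k in a: print(k,'tri',tri(W1,a[k],W2,b[k]))
S=load('pics/scene0.npz');print('scene');s=handle(S,(335,195,60,70));print(tri(S,s['bar'],W2,b['bar']))
st=state();R=toolR(st['orientation']).as_matrix();print('x',R[:,0],'yhead',np.degrees(np.arctan2(R[1,1],R[0,1])))
E
```

```text
[ 66.  77. 102. 172. 253.]
[ 75.  87. 111. 193. 255.]
lid [425.4 381.3] [134.3  46.7] 16.2 px [[226.6 175.9]] depth z [0.0531 0.0541 0.0551]
bar [412.9 371.6] [46.8  3.3] 18.2 px [[215.1 165.4]] depth z [0.0845 0.0857 0.0866]Traceback (most recent call last):
  File "<stdin>", line 6, in <module>
  File "h.py", line 37, in handle
    b=big((hsv[...,2]<75).astype(np.uint8)); out={}
  File "h.py", line 36, in big
    n,l,st,ce=cv2.connectedComponentsWithStats(m); return (l==1+st[1:,4].argmax()).astype(np.uint8)
                                                                ~~~~~~~~~~~~~~~^^
ValueError: attempt to get argmax of an empty sequence
```

```bash
sed -i "s/def handle(c,box,zl=.054,zt=.086)/def handle(c,box,zl=.054,zt=.086,bt=95)/; s/hsv\[...,2\]<75/hsv[...,2]<bt/" h.py
python3 - <<'E'
from h import *
W1=load('pics/w1.npz');W2=load('pics/w2.npz')
a=handle(W1,(209,120,30,115));b=handle(W2,(266,130,36,112),bt=100)
for k in a: print(k,'tri',tri(W1,a[k],W2,b[k]))
S=load('pics/scene0.npz');print('scene');s=handle(S,(335,195,60,70),bt=45)
print(tri(S,s['bar'],W2,b['bar']))
# depth based bar top
for W in (W1,W2):
    ys,xs=np.mgrid[100:250,190:320];P=depthpts(W,np.c_[xs.ravel(),ys.ravel()]);q=P[(P[:,2]>.078)&(P[:,2]<.095)]
    print(len(q),q.mean(0),cv2.minAreaRect((q[:,:2]*1000).astype(np.float32)))
    r=P[(P[:,2]>.051)&(P[:,2]<.057)];print('lid',cv2.minAreaRect((r[:,:2]*1000).astype(np.float32)))
E
```

```text
lid [430.5 378.6] [126.3  33. ] 15.7 px [[222.9 179.5]] depth z [0.0531 0.0541 0.0551]
bar [420.6 381. ] [78.3 17.7] 17.5 px [[222.3 175.7]] depth z [0.0802 0.0856 0.0868]
lid [421.7 382.2] [124.8  40.5] 17.5 px [[283.7 187.9]] depth z [0.0533 0.0542 0.0552]
bar [420.2 378.4] [80.1 13.9] 17.9 px [[281.1 191.2]] depth z [0.0841 0.0858 0.0869]
lid tri [[0.42154712 0.3810663  0.07828547 0.00804453]]
bar tri [[0.4228449  0.37927971 0.07282693 0.00045631]]
scene
lid [427.1 379.3] [139.8  58.2] 17.8 px [[365.6 226. ]] depth z [0.0491 0.0528 0.0558]
bar [439.6 377.2] [96.5 19.7] 17.8 px [[366.3 222.6]] depth z [0.0626 0.082  0.0865]
[[0.42375079 0.37941952 0.06663303 0.00054438]]
1272 [0.42171812 0.38001929 0.08529683] ((423.4942321777344, 379.85626220703125), (77.53392028808594, 16.40469741821289), 18.416645050048828)
lid ((421.0117492675781, 385.9775390625), (138.423828125, 74.51326751708984), 18.129764556884766)
1172 [0.42187644 0.37919981 0.08549387] ((423.3337707519531, 379.62591552734375), (78.08075714111328, 15.99597454071045), 18.234209060668945)
lid ((422.8168029785156, 379.7437438964844), (138.1336669921875, 61.1035270690918), 17.94464874267578)
```

The handle bar measures (0.4225, 0.3795), yaw 18°, top at z 0.0857, size 78×16 mm. That agrees with the text. I'll descend to z ≈ 0.080.

Run:
```python
from h import *
from plant import *
s=state();print(s['position'],s['contact_force']);plan(s,[.4225,.3795,.080],108)
```

```text
[0.4256788  0.37876056 0.25198414] [-0.70518726  0.9818404   0.9041085 ]
shift cm [17.2   0.16 -0.31] turn [-0.52  0.11 -0.03]
shift cm [17.2   0.16 -0.31] turn [ 1.7948e+02 -5.0000e-02 -1.8000e-01]
```

```bash
python3 -m jog '[[[4,0.15,-0.3],[-0.5,0,0]],[[8,0.15,-0.3],[-0.5,0,0]],[[11,0.15,-0.3],[-0.5,0,0]],[[13,0.15,-0.3],[-0.5,0,0]],[[13,0.15,-0.3],[-0.5,0,0]]]'
python3 - <<'E'
from h import *
from plant import *
s=state();print(s['position'],s['contact_force']);plan(s,[.4225,.3795,.080],108)
p=camera_params('wrist');im,d=snapshot('wrist');cv2.imwrite('pics/w3.png',im[:,:,::-1])
E
```

```text
clock: 1.85
position: [0.4203, 0.3795, 0.1175]
orientation: [0.697, -0.112, 0.7, 0.11]
contact_force: [-0.0, -0.3, 0.7]
gripper_width: 0.999
[0.42026299 0.37951378 0.1175429 ] [-0.01909683 -0.28510535  0.69716354]
shift cm [ 3.75 -0.07  0.23] turn [ 0.1  -0.29  0.08]
shift cm [ 3.75 -0.07  0.23] turn [-1.799e+02 -1.200e-01 -4.600e-01]
```

View pics/w3.png

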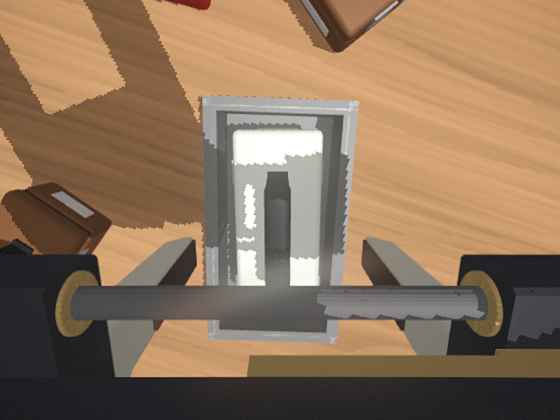

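The bar is centred between the fingers at column 278. I'll go down and grip.

```bash
python3 -m jog '[[[2,0,0.2],[0,0,0]],[[3.7,0,0.2],[0,0,0]],[[3.7,0,0.2],[0,0,0]]]'; python3 -m jog '[[[0,0,0],[0,0,0]],[[0,0,0],[0,0,0]],[[0,0,0],[0,0,0]],[[0,0,0],[0,0,0]],[[0,0,0],[0,0,0]]]' 1 35;  python3 -m jog '[[[0,0,0],[0,0,0]],[[0,0,0],[0,0,0]],[[0,0,0],[0,0,0]]]'
```

```text
clock: 2.2
position: [0.4243, 0.3809, 0.0835]
orientation: [0.698, -0.111, 0.699, 0.111]
contact_force: [-0.4, 0.0, -0.5]
gripper_width: 0.997
clock: 2.7
position: [0.4252, 0.3808, 0.0842]
orientation: [0.699, -0.111, 0.698, 0.111]
contact_force: [-0.4, 0.4, -0.1]
gripper_width: 0.619
clock: 3.0
position: [0.4249, 0.3806, 0.0836]
orientation: [0.698, -0.111, 0.698, 0.111]
contact_force: [0.7, 0.0, 0.3]
gripper_width: 0.362
```

```bash
python3 -m jog '[[[0.3,0,0],[0,0,0]],[[0.3,0,0],[0,0,0]],[[0.3,0,0],[0,0,0]],[[0.3,0,0],[0,0,0]],[[0.3,0,0],[0,0,0]]]';  python3 -m jog '[[[0,0,0],[0,0,0]],[[0,0,0],[0,0,0]],[[0,0,0],[0,0,0]]]'
```

```text
clock: 3.5
position: [0.4246, 0.3803, 0.0801]
orientation: [0.698, -0.111, 0.699, 0.111]
contact_force: [0.3, 0.0, -4.3]
gripper_width: 0.174
clock: 3.8
position: [0.4246, 0.3804, 0.0802]
orientation: [0.698, -0.111, 0.699, 0.111]
contact_force: [0.3, -0.5, -6.2]
gripper_width: 0.169
```

The opening is 0.17 × 93 ≈ 16 mm, so the bar is gripped. I'll lift straight up.

```bash
python3 -m jog '[[[-1,0,0],[0,0,0]],[[-2.5,0,0],[0,0,0]],[[-4.5,0,0],[0,0,0]],[[-7,0,0],[0,0,0]],[[-10,0,0],[0,0,0]]]';  python3 -m jog '[[[-4,0,0],[0,0,0]],[[-8,0,0],[0,0,0]],[[-11,0,0],[0,0,0]],[[-12,0,0],[0,0,0]],[[-12,0,0],[0,0,0]]]'
python3 - <<'E'
from h import *
from plant import *
s=state();print(s['joints'],s['position'],s['contact_force'],s['gripper_width'])
db=np.array([.580,-.120]);th=np.radians(-78.7);X=np.array([np.cos(th),np.sin(th)])
p=db-.085*X;print(p);plan(s,[*p,.31],11.3)
p=camera_params('wrist');im,d=snapshot('wrist');cv2.imwrite('pics/w4.png',im[:,:,::-1])
E
```

```text
clock: 4.3
position: [0.4247, 0.3804, 0.1823]
orientation: [0.698, -0.111, 0.698, 0.111]
contact_force: [0.7, -0.3, -6.5]
gripper_width: 0.169
clock: 4.8
position: [0.4257, 0.3812, 0.3035]
orientation: [0.7, -0.11, 0.697, 0.112]
contact_force: [1.0, 0.1, -6.3]
gripper_width: 0.168
[ 6.40567614e-01  3.02623373e-02  1.47480359e+00  1.41854295e-05
  1.63168224e+00 -1.24510456e+00] [0.42572161 0.38121026 0.30346024] [ 1.0193713   0.10223948 -6.29624153] 0.16796677832601853
[ 0.56334458 -0.03664775]
shift cm [ -0.72 -43.99   0.15] turn [96.74  0.12 -0.29]
shift cm [ -0.72 -43.99   0.15] turn [-83.26   0.28   0.12]
```

View pics/w4.png

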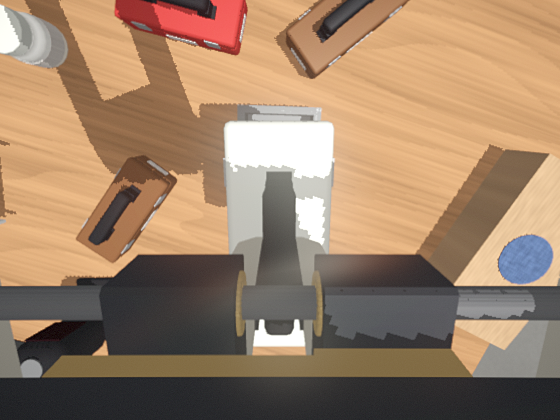

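The case is held level, clear of the tray. I'll carry it towards the box, turning as I go, and stop short of it.

```bash
python3 -m jog '[[[0,-1,0],[3,0,0]],[[0,-3.5,0],[10,0,0]],[[-0.4,-6.5,0],[18,0,0]],[[-0.8,-9.5,0],[26,0,0]],[[-0.8,-12.5,0],[34,0,0]]]'
python3 - <<'E'
from h import *
from plant import *
s=state()
plan(s,[.547,.047,.31],11.3)
print(s['position'],s['joints'][5])
E
```

```text
clock: 5.35
position: [0.463, 0.2604, 0.3061]
orientation: [0.699, 0.099, 0.701, -0.101]
contact_force: [0.4, -0.6, -5.4]
gripper_width: 0.168
shift cm [ -0.38 -18.13  14.04] turn [62.44 -0.07  0.22]
shift cm [ -0.38 -18.13  14.04] turn [-1.1756e+02 -2.5000e-01 -8.0000e-02]
[0.46296517 0.26038747 0.30611274] -0.8711390776640137
```

```bash
python3 -m jog '[[[0,-2.3,1.7],[8,0,0]],[[0,-4.6,3.4],[16,0,0]],[[0,-6.9,5.2],[24,0,0]],[[0,-9.2,7],[32,0,0]],[[-0.4,-11.5,8.8],[39,0,0]]]'
python3 - <<'E'
from h import *
from plant import *
s=state()
plan(s,[.547,.047,.31],11.3)
print(s['position'],s['joints'][5])
E
```

```text
clock: 5.85
position: [0.5155, 0.1256, 0.3089]
orientation: [0.625, 0.327, 0.628, -0.329]
contact_force: [0.2, -0.5, -5.3]
gripper_width: 0.171
shift cm [-0.13 -1.89  8.26] turn [23.42 -0.09  0.33]
shift cm [-0.13 -1.89  8.26] turn [-1.5658e+02 -4.5000e-01 -1.2000e-01]
[0.51549548 0.12563004 0.30885623] -0.46356566094223595
```

```bash
python3 -m jog '[[[0,-0.5,2.3],[8,0,0]],[[0,-1,4.6],[15,0,0]],[[0,-1.5,6.6],[20,0,0]],[[0,-1.9,8],[23.4,0,0]],[[0,-1.9,8.2],[23.4,0,0]]]'; python3 -m jog '[[[0,0,0],[0,0,0]],[[0,0,0],[0,0,0]]]'
python3 - <<'E'
from h import *
from plant import *
s=state()
plan(s,[.547,.047,.31],11.3)
print(s['position'],s['joints'][5])
for n in ('wrist','side','scene'):
    p=camera_params(n);im,d=snapshot(n);cv2.imwrite(f'pics/{n}5.png',im[:,:,::-1]);np.savez(f'pics/{n}5.npz',im=im,d=d,**p)
E
```

```text
clock: 6.35
position: [0.5474, 0.0473, 0.3094]
orientation: [0.546, 0.446, 0.549, -0.449]
contact_force: [-1.1, 0.7, -5.9]
gripper_width: 0.171
clock: 6.55
position: [0.5475, 0.0496, 0.3114]
orientation: [0.548, 0.446, 0.549, -0.447]
contact_force: [-0.7, -0.0, -5.3]
gripper_width: 0.169
shift cm [ 0.14 -0.1   0.25] turn [ 0.44 -0.05  0.11]
shift cm [ 0.14 -0.1   0.25] turn [-1.7956e+02 -1.8000e-01 -8.0000e-02]
[0.54751524 0.0496383  0.31139441] -0.20806709869147963
```

View pics/wrist5.png

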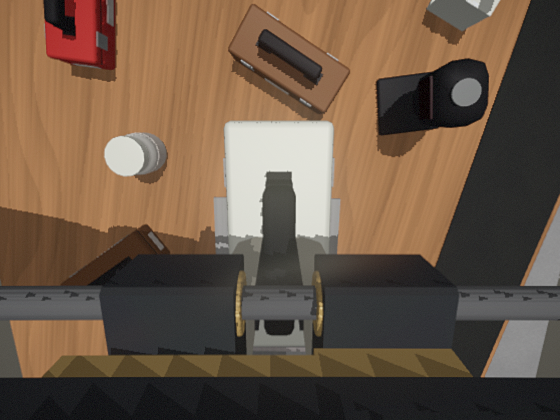

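View pics/scene5.png

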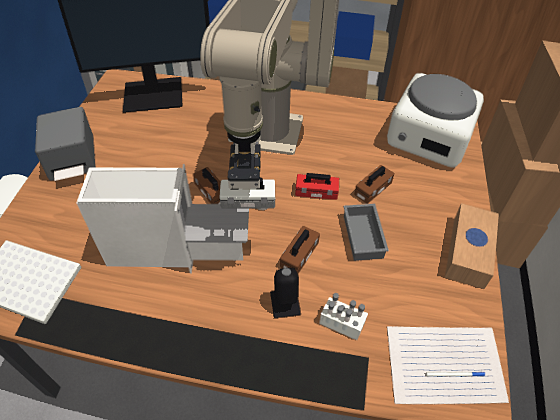

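View pics/side5.png

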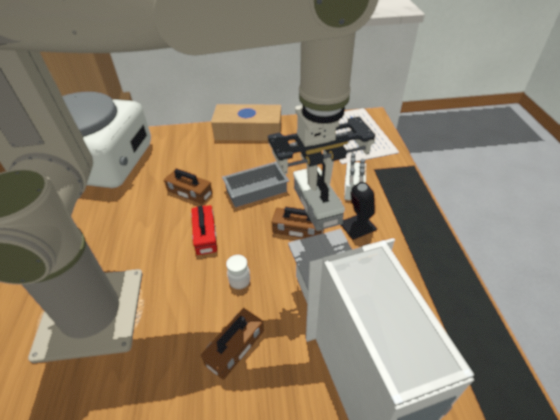

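The wrist view shows the shelf's outer edge beneath the case, with corners near (215,197) and (341,197). I'll use it to refine the shelf pose.

Run:
```python
from h import *
W=load('pics/wrist5.npz')
im=W['im'][185:255,195:365,::-1];cv2.imwrite('pics/c5.png',cv2.resize(im,None,fx=4,fy=4,interpolation=cv2.INTER_NEAREST))
ys,xs=np.mgrid[180:256,195:360];P=depthpts(W,np.c_[xs.ravel(),ys.ravel()]).reshape(ys.shape+(3,))
m=(abs(P[...,2]-.142)<.006)
q=P[m];print(m.sum(),q.mean(0))
for side,sel in (('L',xs<275),('R',xs>=275)):
    mm=m&sel
    rows=[r for r in range(76) if mm[r].sum()>2]
    e=[];
    for r in rows:
        c=np.nonzero(mm[r])[0]; c=c[0] if side=='L' else c[-1]; e.append((195+c+(0 if side=='L' else 1)-.5,180+r))
    e=np.array(e);w=plane(W,e,.142); f=cv2.fitLine(w[3:,:2].astype(np.float32),cv2.DIST_HUBER,0,.01,.01).ravel()
    print(side,e[0],e[-1],'corner',w[0],'dir',np.degrees(np.arctan2(f[1],f[0])),'pt',f[2:])
```

```text
1225 [0.54031057 0.0166137  0.14218113]
L [212.5 197. ] [215.5 253. ] corner [0.48136671 0.03521255 0.142     ] dir -79.2576 pt [0.4866583  0.01087413]
R [339.5 198. ] [336.5 253. ] corner [0.60904273 0.06090771 0.142     ] dir -79.09213 pt [0.61576194 0.02810798]
```

View pics/c5.png

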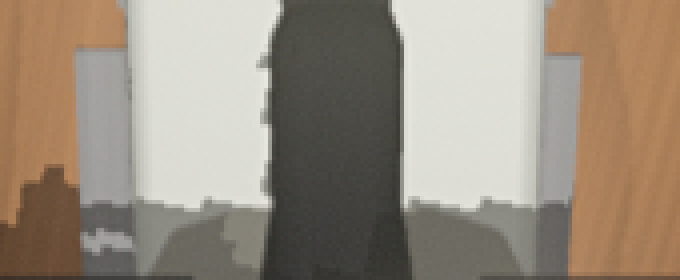

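Run:
```python
from h import *
from plant import *
plan(state(),[.5623,-.0344,.25],11.2)
```

```text
shift cm [ 6.24 -0.3   8.53] turn [ 0.54 -0.01  0.02]
shift cm [ 6.24 -0.3   8.53] turn [-1.7946e+02 -3.0000e-02 -2.0000e-02]
```

```bash
python3 -m jog '[[[0,-0.3,2.5],[0.5,0,0]],[[0,-0.3,5.5],[0.5,0,0]],[[1,-0.3,8],[0.5,0,0]],[[3.5,-0.3,8.5],[0.5,0,0]],[[6,-0.3,8.5],[0.5,0,0]]]';python3 -m jog '[[[0,0,0],[0,0,0]],[[0,0,0],[0,0,0]]]'
python3 - <<'E'
from h import *
from plant import *
plan(state(),[.5623,-.0344,.218],11.2)
for n in ('wrist','scene'):
    p=camera_params(n);im,d=snapshot(n);cv2.imwrite(f'pics/{n}6.png',im[:,:,::-1])
E
```

```text
clock: 7.2
position: [0.563, -0.0358, 0.2527]
orientation: [0.547, 0.45, 0.545, -0.449]
contact_force: [-1.2, 0.7, -6.2]
gripper_width: 0.17
clock: 7.4
position: [0.562, -0.0344, 0.2527]
orientation: [0.546, 0.449, 0.547, -0.449]
contact_force: [0.4, 0.3, -4.4]
gripper_width: 0.169
shift cm [3.47 0.03 0.01] turn [-0.01 -0.03  0.05]
shift cm [3.47 0.03 0.01] turn [1.7999e+02 8.0000e-02 4.0000e-02]
```

View pics/wrist6.png

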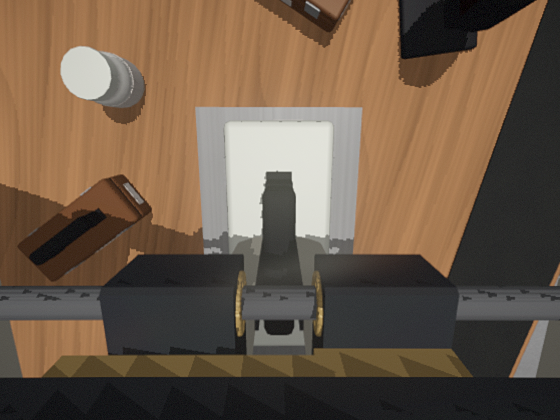

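View pics/scene6.png

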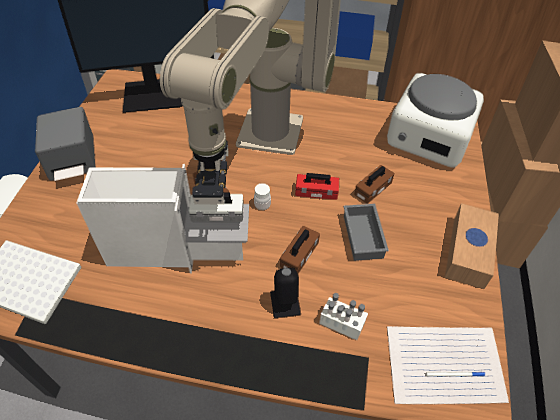

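The case hangs centred over the shelf: shelf columns 197–361, case 225–332, edges parallel. I'll lower it gently.

```bash
python3 -m jog '[[[1,0,0],[0,0,0]],[[2,0,0],[0,0,0]],[[2.7,0,0],[0,0,0]],[[3.0,0,0],[0,0,0]],[[3.1,0,0],[0,0,0]]]';python3 -m jog '[[[0.1,0,0],[0,0,0]],[[0.2,0,0],[0,0,0]],[[0.3,0,0],[0,0,0]]]'
```

```text
clock: 8.0
position: [0.5619, -0.0348, 0.2207]
orientation: [0.546, 0.449, 0.547, -0.449]
contact_force: [0.6, 0.7, -6.5]
gripper_width: 0.17
clock: 8.3
position: [0.5626, -0.035, 0.219]
orientation: [0.546, 0.449, 0.546, -0.449]
contact_force: [0.4, -0.6, -5.5]
gripper_width: 0.17
```

```bash
python3 -m jog '[[[0.15,0,0],[0,0,0]],[[0.15,0,0],[0,0,0]]]';python3 -m jog '[[[0.15,0,0],[0,0,0]],[[0.15,0,0],[0,0,0]]]'
```

```text
clock: 8.5
position: [0.5627, -0.035, 0.218]
orientation: [0.547, 0.449, 0.546, -0.449]
contact_force: [-1.6, 0.2, 0.8]
gripper_width: 0.169
clock: 8.7
position: [0.5629, -0.0349, 0.218]
orientation: [0.547, 0.449, 0.546, -0.449]
contact_force: [-5.6, 1.6, 8.7]
gripper_width: 0.166
```

The case is down on the shelf (force +8.7 N at z 0.218). I'll relax slightly, release, and check.

```bash
python3 -m jog '[[[-0.1,0,0],[0,0,0]],[[-0.1,0,0],[0,0,0]]]'; python3 -m jog '[[[0,0,0],[0,0,0]],[[0,0,0],[0,0,0]],[[0,0,0],[0,0,0]],[[0,0,0],[0,0,0]],[[0,0,0],[0,0,0]]]' -1;python3 -m jog '[[[0,0,0],[0,0,0]],[[0,0,0],[0,0,0]],[[0,0,0],[0,0,0]],[[0,0,0],[0,0,0]]]'; python3 -m jog '[[[-3,0,0],[0,0,0]],[[-7,0,0],[0,0,0]],[[-11,0,0],[0,0,0]],[[-13,0,0],[0,0,0]]]'
python3 - <<'E'
from h import *
from plant import *
for n in ('wrist','scene','side'):
    p=camera_params(n);im,d=snapshot(n);cv2.imwrite(f'pics/{n}7.png',im[:,:,::-1]);np.savez(f'pics/{n}7.npz',im=im,d=d,**p)
E
```

```text
clock: 8.9
position: [0.5629, -0.035, 0.218]
orientation: [0.547, 0.449, 0.546, -0.449]
contact_force: [-4.4, 1.0, 7.0]
gripper_width: 0.171
clock: 9.4
position: [0.5624, -0.0349, 0.2165]
orientation: [0.546, 0.449, 0.546, -0.449]
contact_force: [-0.8, -0.8, -0.5]
gripper_width: 0.552
clock: 9.8
position: [0.5624, -0.0349, 0.2166]
orientation: [0.546, 0.449, 0.546, -0.449]
contact_force: [0.3, 0.5, 0.7]
gripper_width: 0.891
clock: 10.2
position: [0.5633, -0.035, 0.3512]
orientation: [0.548, 0.45, 0.545, -0.448]
contact_force: [0.4, -0.1, 0.7]
gripper_width: 0.998
```

View pics/wrist7.png

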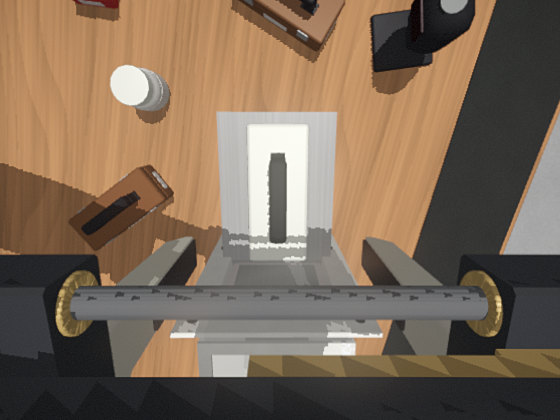

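View pics/scene7.png

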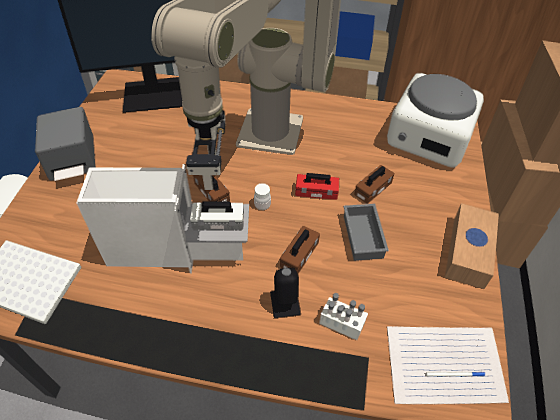

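The case stands upright and free on the shelf, with its outer end at row 125, just inside the shelf edge at row 112. Now I'll get the lid pose in the box frame.

Run:
```python
from h import *
from plant import *
W=load('pics/wrist7.npz');th=np.radians(-78.8);X=np.array([np.cos(th),np.sin(th)]);Y=np.array([-X[1],X[0]])
o=np.array([.546,.048])+.172*X;print('db',o)
ys,xs=np.mgrid[100:270,200:350];P=depthpts(W,np.c_[xs.ravel(),ys.ravel()])
for nm,lo,hi in(('lid',.187,.197),('bar',.216,.23),('shelf',.138,.146)):
    q=P[(P[:,2]>lo)&(P[:,2]<hi)];d=q[:,:2]-o;u,v=d@X,d@Y
    r=cv2.minAreaRect((q[:,:2]*1000).astype(np.float32))
    print(nm,len(q),'z',np.median(q[:,2]).round(4),'x',np.percentile(u,[.5,99.5]).round(4),'y',np.percentile(v,[.5,99.5]).round(4),[np.round(a,1) for a in r])
# target behind end
s=state();
for xd,z in ((-.21,.351),(-.21,.165)): plan(s,[*(o+xd*X),z],11.2)
```

```text
db [ 0.57940831 -0.12072429]
lid 6727 z 0.1921 x [-0.1593 -0.0221] y [-0.0292  0.0306] [array([562.8, -31.9]), array([ 61.2, 138. ]), np.float64(11.2)]
bar 1475 z 0.2238 x [-0.1284 -0.0525] y [-0.0069  0.0087] [array([562.9, -31.8]), array([15.7, 76.4]), np.float64(10.8)]
shelf 8697 z 0.1422 x [-0.1715  0.0023] y [-0.0656  0.0644] [array([563. , -42.3]), array([160.6, 183. ]), np.float64(11.2)]
shift cm [ -0.28  -0.08 -12.28] turn [-0.06  0.07 -0.19]
shift cm [ -0.28  -0.08 -12.28] turn [ 1.7994e+02 -3.0000e-01 -1.1000e-01]
shift cm [ 18.32  -0.15 -12.3 ] turn [-0.06  0.07 -0.19]
shift cm [ 18.32  -0.15 -12.3 ] turn [ 1.7994e+02 -3.0000e-01 -1.1000e-01]
```

The case centre is at x ≈ −0.091, y ≈ +0.001 in the box frame, yaw aligned, lid z 0.192. Next I go round behind its outer end with the fingers half closed for a two-point push.

```bash
python3 -m jog '[[[0,0,-3],[0,0,0]],[[0,0,-7],[0,0,0]],[[0,0,-11],[0,0,0]],[[0,-0.1,-12.5],[0,0,0]],[[2,-0.1,-12.5],[0,0,0]]]' 0.4 20; python3 -m jog '[[[4,0,0],[0,0,0]],[[8,0,0],[0,0,0]],[[10,0,0],[0,0,0]],[[11,0,0],[0,0,0]],[[11,0,0],[0,0,0]]]'
python3 - <<'E'
from h import *
from plant import *
s=state();print(s['gripper_width'],s['position']);o=np.array([.5794,-.1207]);th=np.radians(-78.8);X=np.array([np.cos(th),np.sin(th)])
plan(s,[*(o-.21*X),.170],11.2)
for n in ('wrist','side'):
    p=camera_params(n);im,d=snapshot(n);cv2.imwrite(f'pics/{n}8.png',im[:,:,::-1])
E
```

```text
clock: 10.85
position: [0.5374, 0.0896, 0.3276]
orientation: [0.547, 0.449, 0.546, -0.448]
contact_force: [-0.0, -0.1, 1.4]
gripper_width: 0.617
clock: 11.35
position: [0.5359, 0.0871, 0.2141]
orientation: [0.545, 0.448, 0.547, -0.45]
contact_force: [-0.3, -0.1, 0.1]
gripper_width: 0.305
0.3054895615250536 [0.53591291 0.08709978 0.21413883]
shift cm [4.41 0.25 0.23] turn [-0.07 -0.02  0.24]
shift cm [4.41 0.25 0.23] turn [1.7993e+02 3.8000e-01 3.0000e-02]
```

View pics/wrist8.png

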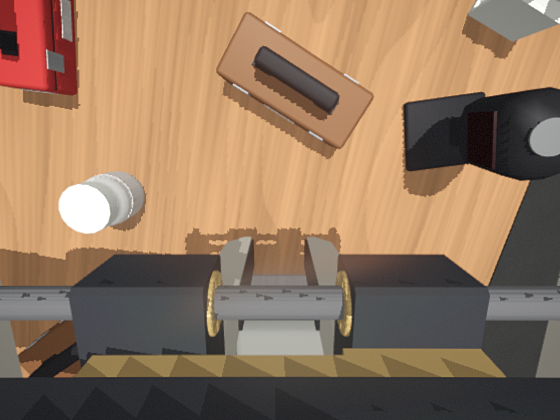

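View pics/side8.png

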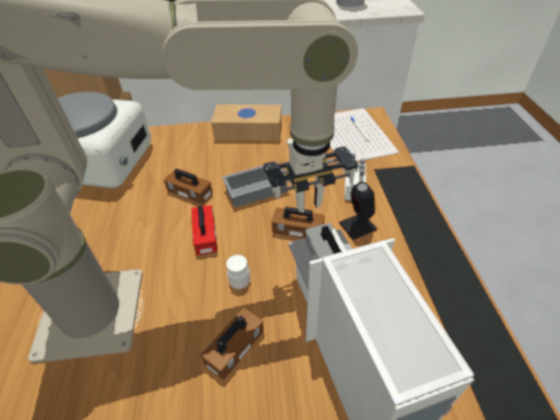

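The fingers are behind the outer end, clear of everything. I'll go down, then push slowly along the box axis.

```bash
python3 -m jog '[[[2,0.25,0],[0,0,0]],[[3.5,0.25,0],[0,0,0]],[[4.4,0.25,0],[0,0,0]],[[4.4,0.25,0],[0,0,0]]]'; python3 -m jog '[[[0,0,1],[0,0,0]],[[0,0,2],[0,0,0]],[[0,0,3],[0,0,0]],[[0,0,4],[0,0,0]],[[0,0,4.5],[0,0,0]]]'
python3 - <<'E'
from h import *
from plant import *
s=state();o=np.array([.5794,-.1207]);th=np.radians(-78.8);X=np.array([np.cos(th),np.sin(th)])
print('xdb',(s['position'][:2]-o)@X,s['contact_force']);plan(s,[*(o-.055*X),.170],11.2)
E
```

```text
clock: 11.85
position: [0.5388, 0.0879, 0.1713]
orientation: [0.546, 0.449, 0.547, -0.45]
contact_force: [0.6, -0.1, -0.1]
gripper_width: 0.302
clock: 12.35
position: [0.5488, 0.0428, 0.1731]
orientation: [0.546, 0.45, 0.546, -0.449]
contact_force: [-1.2, 2.4, 2.5]
gripper_width: 0.301
xdb -0.16630393426438952 [-1.18452868  2.36266473  2.49731551]
shift cm [ 0.31 -0.15 11.13] turn [-0.12 -0.02 -0.04]
shift cm [ 0.31 -0.15 11.13] turn [ 1.7988e+02 -6.0000e-02  3.0000e-02]
```

```bash
python3 -m jog '[[[0,0,0.8],[0,0,0]],[[0,0,1.7],[0,0,0]],[[0,0,2.6],[0,0,0]],[[0,0,3.5],[0,0,0]],[[0,0,4.0],[0,0,0]]]'; python3 -m jog '[[[0,0,0.7],[0,0,0]],[[0,0,1.4],[0,0,0]],[[0,0,2],[0,0,0]]]'
python3 - <<'E'
from h import *
from plant import *
s=state();o=np.array([.5794,-.1207]);th=np.radians(-78.8);X=np.array([np.cos(th),np.sin(th)])
print('xdb',(s['position'][:2]-o)@X,s['contact_force']);plan(s,[*(o-.055*X),.170],11.2)
for n in ('scene','side'):
    p=camera_params(n);im,d=snapshot(n);x,y=(75,130) if n=='scene' else (270,170);cv2.imwrite(f'pics/{n}9.png',cv2.resize(im[y:y+150,x:x+200,::-1],None,fx=3.5,fy=3.5,interpolation=cv2.INTER_CUBIC))
E
```

```text
clock: 12.85
position: [0.5564, 0.0038, 0.1728]
orientation: [0.546, 0.449, 0.546, -0.449]
contact_force: [-0.9, 5.7, 3.8]
gripper_width: 0.3
clock: 13.15
position: [0.56, -0.0152, 0.1727]
orientation: [0.546, 0.449, 0.546, -0.449]
contact_force: [-0.6, 4.8, 5.0]
gripper_width: 0.301
xdb -0.10720989097646942 [-0.63075117  4.78760243  4.97569824]
shift cm [ 0.27 -0.14  5.22] turn [-0.05 -0.02  0.  ]
shift cm [ 0.27 -0.14  5.22] turn [1.7995e+02 0.0000e+00 4.0000e-02]
```

View pics/scene9.png

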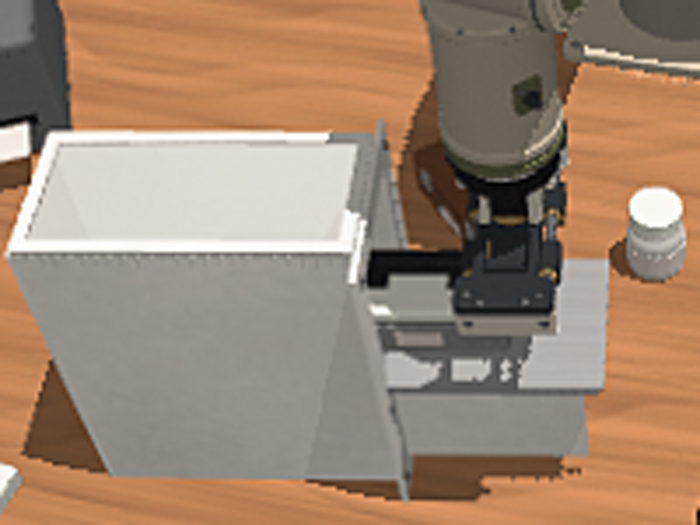

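View pics/side9.png

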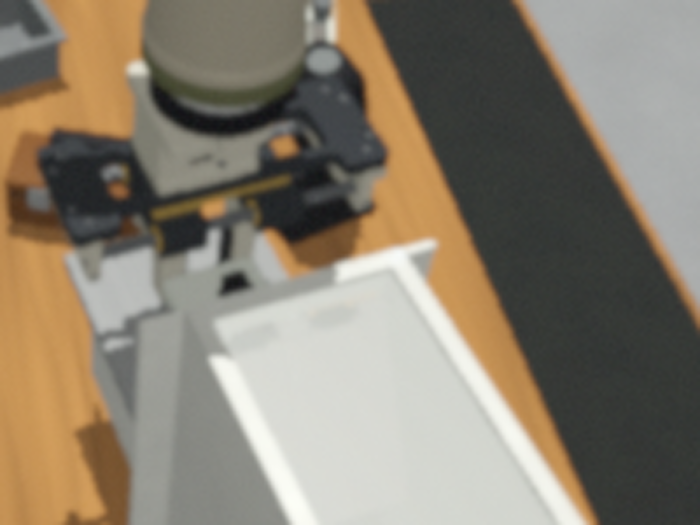

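The case front is through the flap and straight (scene crop: case entering at column ~370). I'll keep pushing.

```bash
python3 -m jog '[[[0,0,0.7],[0,0,0]],[[0.1,0,1.4],[0,0,0]],[[0.1,0,2.1],[0,0,0]],[[0.1,0,2.8],[0,0,0]],[[0.1,0,3.4],[0,0,0]]]'; python3 -m jog '[[[0,0,0.5],[0,0,0]],[[0,0,1],[0,0,0]],[[0,0,1.5],[0,0,0]],[[0,0,1.7],[0,0,0]]]'
python3 - <<'E'
from h import *
from plant import *
s=state();o=np.array([.5794,-.1207]);th=np.radians(-78.8);X=np.array([np.cos(th),np.sin(th)])
print('xdb',(s['position'][:2]-o)@X,s['contact_force']);plan(s,[*(o-.055*X),.170],11.2)
for n in ('scene','side'):
    p=camera_params(n);im,d=snapshot(n);x,y=(75,130) if n=='scene' else (270,170);cv2.imwrite(f'pics/{n}10.png',cv2.resize(im[y:y+150,x:x+200,::-1],None,fx=3.5,fy=3.5,interpolation=cv2.INTER_CUBIC))
E
```

```text
clock: 13.75
position: [0.5664, -0.0482, 0.1715]
orientation: [0.546, 0.449, 0.547, -0.449]
contact_force: [-1.4, 6.2, 4.7]
gripper_width: 0.3
clock: 14.15
position: [0.5697, -0.0649, 0.1716]
orientation: [0.546, 0.449, 0.546, -0.449]
contact_force: [-1.4, 5.1, 3.6]
gripper_width: 0.298
xdb -0.05657223229429206 [-1.39821265  5.05677376  3.58712239]
shift cm [ 0.16 -0.14  0.16] turn [-0.05 -0.04  0.01]
shift cm [ 0.16 -0.14  0.16] turn [1.7995e+02 2.0000e-02 7.0000e-02]
```

View pics/scene10.png

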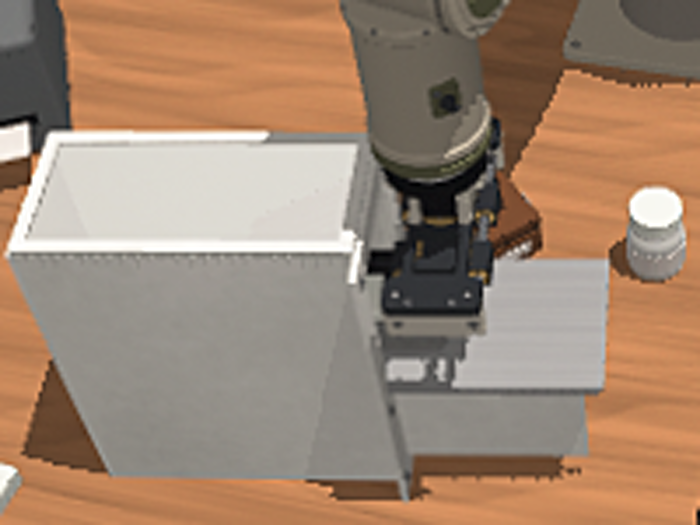

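View pics/side10.png

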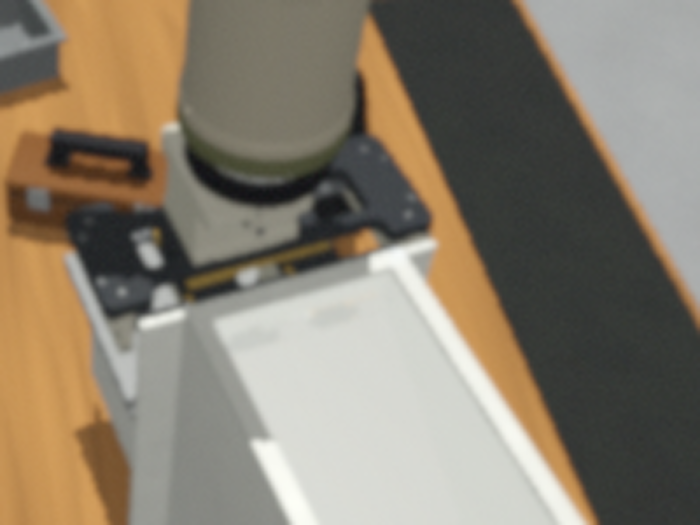

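The case still resists at about 5 N with the tool at x = −0.057. The gripper body is nearing the fascia, so I'll tilt the fingers forward and the body back, then push the last bit.

```bash
python3 -m jog '[[[0,0,-0.2],[0,-6,0]],[[0,0,-0.2],[0,-12,0]],[[0,0,-0.1],[0,-16,0]],[[0,0,0.4],[0,-16,0]],[[0,0,0.8],[0,-16,0]]]'
python3 - <<'E'
from h import *
from plant import *
s=state();o=np.array([.5794,-.1207]);th=np.radians(-78.8);X=np.array([np.cos(th),np.sin(th)])
print('xdb',(s['position'][:2]-o)@X,s['contact_force']);R=toolR(s['orientation']).as_matrix();print(R[:,0]) 
for n in ('scene','wrist'):
    p=camera_params(n);im,d=snapshot(n);
    if n=='scene': im=cv2.resize(im[130:280,75:275],None,fx=3.5,fy=3.5,interpolation=cv2.INTER_CUBIC)
    cv2.imwrite(f'pics/{n}11.png',im[:,:,::-1])
E
```

```text
clock: 14.75
position: [0.5712, -0.073, 0.1712]
orientation: [0.617, 0.382, 0.466, -0.507]
contact_force: [0.2, -0.7, 0.2]
gripper_width: 0.298
xdb -0.048381891685241527 [ 0.17304372 -0.700191    0.16792334]
[ 0.05240215 -0.2693424  -0.96161774]
```

View pics/scene11.png

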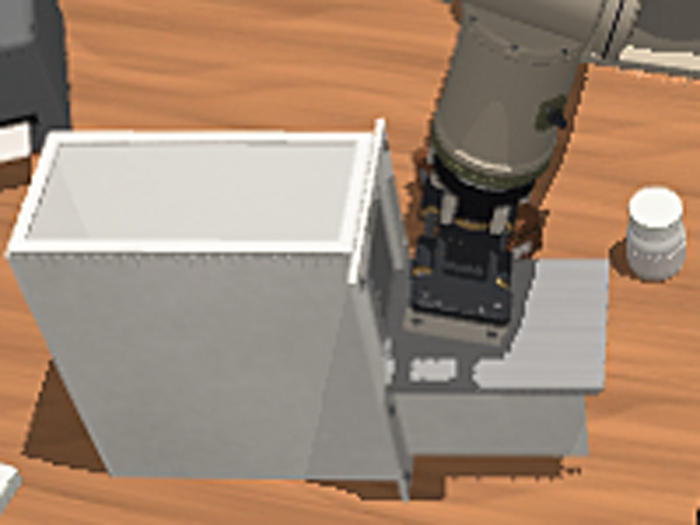

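View pics/wrist11.png

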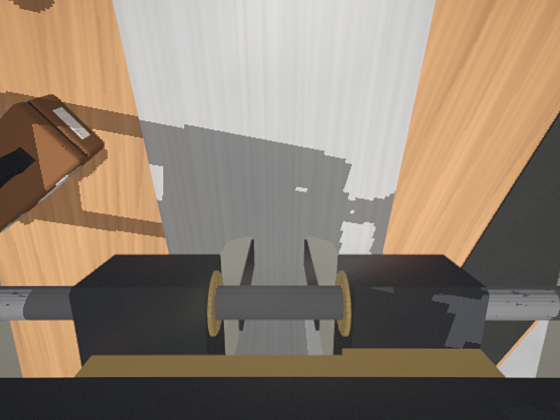

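The force has dropped to zero, the shelf is empty and the flap looks shut. I'll back off and up, then check through the clear cover.

```bash
python3 -m jog '[[[-1,0,-2],[0,0,0]],[[-3,0,-5],[0,0,0]],[[-6,0,-8],[0,8,0]],[[-10,0,-10],[0,16,0]],[[-14,0,-11],[0,16,0]]]'; python3 -m jog '[[[-3,0,-3],[0,0,0]],[[-7,0,-6],[0,0,0]],[[-8,0,-9],[0,0,0]],[[-8,0,-9],[0,0,0]]]'
python3 - <<'E'
from h import *
from plant import *
for n in ('wrist','scene','side'):
    p=camera_params(n);im,d=snapshot(n);np.savez(f'pics/{n}12.npz',im=im,d=d,**p)
    if n=='scene': im=cv2.resize(im[130:280,75:275],None,fx=3.5,fy=3.5,interpolation=cv2.INTER_CUBIC)
    if n=='side': im=cv2.resize(im[220:420,280:480],None,fx=2.9,fy=2.9,interpolation=cv2.INTER_CUBIC)
    cv2.imwrite(f'pics/{n}12.png',im[:,:,::-1])
E
```

```text
clock: 15.35
position: [0.5436, 0.0677, 0.277]
orientation: [0.544, 0.451, 0.547, -0.449]
contact_force: [0.8, -1.0, 0.1]
gripper_width: 0.301
clock: 15.75
position: [0.5269, 0.1592, 0.3595]
orientation: [0.547, 0.451, 0.546, -0.447]
contact_force: [0.3, -0.2, 0.2]
gripper_width: 0.3
```

View pics/scene12.png

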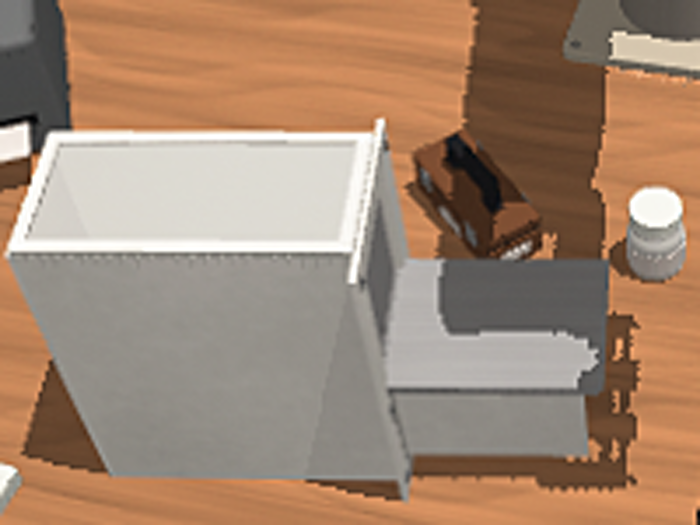

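View pics/side12.png

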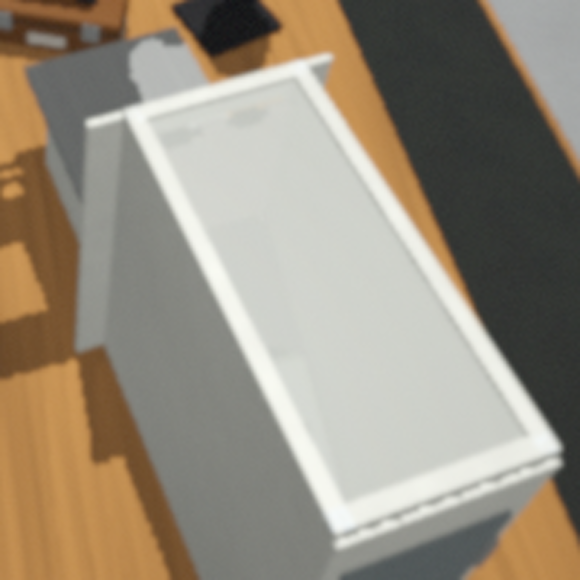

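View pics/wrist12.png

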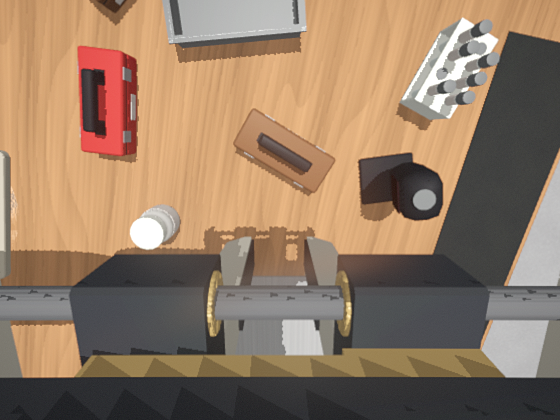

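The shelf is empty and the flap face is visible and flush (scene crop (380,260)), but the case can't be seen through the whitish cover. I'll enhance contrast, and also compare the flap with the start picture.

Run:
```python
from h import *
out=[]
for f in ('pics/side0.npz','pics/side12.npz'):
    c=load(f);g=cv2.cvtColor(c['im'],cv2.COLOR_RGB2GRAY)[240:400,310:470]
    g=np.clip((g.astype(float)-180)*255/50,0,255).astype(np.uint8);out.append(cv2.resize(g,None,fx=2.4,fy=2.4,interpolation=cv2.INTER_CUBIC))
a=np.hstack(out);o2=[]
for f in ('pics/scene0.npz','pics/scene12.npz'):
    c=load(f);g=cv2.cvtColor(c['im'],cv2.COLOR_RGB2GRAY)[160:240,85:215]
    o2.append(cv2.resize(np.clip((g.astype(float)-90)*255/150,0,255).astype(np.uint8),(384,236),interpolation=cv2.INTER_NEAREST))
g=np.vstack([a,np.hstack(o2)]);cv2.imwrite('pics/cmp.png',g);print(g.shape)
d0,d1=load('pics/side0.npz')['d'],load('pics/side12.npz')['d']
for f in ('scene0','scene12','side0','side12'):
    c=load(f'pics/{f}.npz');
    th=np.radians(-78.8);X=np.array([np.cos(th),np.sin(th)]);o=np.array([.5794,-.1207])
    for xd in (.1,.15,.2):
        uv=proj(c,[[*(o+xd*X),.292]])[0].round().astype(int);print(f,xd,uv,c['im'][uv[1],uv[0]],depthpts(c,[uv])[0].round(3))
    # flap points x~0,z .16-.25
    if f[:5]=='scene':
        for y in (-.03,0,.03):
          for z in (.16,.2,.24):
            Y=np.array([-X[1],X[0]]);uv=proj(c,[[*(o+y*Y),z]])[0].round().astype(int);p=depthpts(c,[uv])[0];print('  flap',y,z,uv,c['im'][uv[1],uv[0]],'xdb',((p[:2]-o)@X).round(3),p[2].round(3))
```

```text
(620, 768)
scene0 0.1 [140 185] [221 219 210] [ 0.598 -0.22   0.29 ]
scene0 0.15 [121 185] [220 217 210] [ 0.607 -0.268  0.29 ]
scene0 0.2 [102 185] [220 217 208] [ 0.62  -0.316  0.293]
  flap -0.03 0.16 [187 209] [129 125 124] xdb 0.004 0.14
  flap -0.03 0.2 [185 200] [104 100  99] xdb 0.001 0.194
  flap -0.03 0.24 [183 190] [101  97  96] xdb 0.001 0.234
  flap 0 0.16 [186 217] [132 129 127] xdb 0.001 0.153
  flap 0 0.2 [184 208] [97 96 94] xdb 0.001 0.191
  flap 0 0.24 [182 198] [95 94 92] xdb 0.001 0.232
  flap 0.03 0.16 [184 226] [117 114 113] xdb 0.001 0.16
  flap 0.03 0.2 [182 217] [95 92 91] xdb 0.0 0.201
  flap 0.03 0.24 [180 207] [91 90 90] xdb 0.003 0.23
scene12 0.1 [140 185] [221 219 211] [ 0.599 -0.219  0.292]
scene12 0.15 [121 185] [220 218 209] [ 0.607 -0.269  0.289]
scene12 0.2 [102 185] [219 215 207] [ 0.62  -0.316  0.293]
  flap -0.03 0.16 [187 209] [128 125 123] xdb 0.004 0.142
  flap -0.03 0.2 [185 200] [103 100  99] xdb 0.0 0.197
  flap -0.03 0.24 [183 190] [100  96  95] xdb 0.001 0.233
  flap 0 0.16 [186 217] [131 129 126] xdb 0.002 0.149
  flap 0 0.2 [184 208] [98 96 95] xdb 0.001 0.19
  flap 0 0.24 [182 198] [95 92 91] xdb 0.001 0.23
  flap 0.03 0.16 [184 226] [118 114 113] xdb 0.0 0.162
  flap 0.03 0.2 [182 217] [95 93 92] xdb 0.0 0.2
  flap 0.03 0.24 [180 207] [92 90 90] xdb 0.001 0.236
side0 0.1 [381 297] [201 203 197] [ 0.598 -0.22   0.293]
side0 0.15 [397 324] [201 203 196] [ 0.608 -0.269  0.295]
side0 0.2 [415 355] [199 201 194] [ 0.618 -0.317  0.292]
side12 0.1 [381 297] [209 211 205] [ 0.599 -0.219  0.292]
side12 0.15 [397 324] [208 210 203] [ 0.609 -0.268  0.292]
side12 0.2 [415 355] [207 209 201] [ 0.618 -0.318  0.294]
```

View pics/cmp.png

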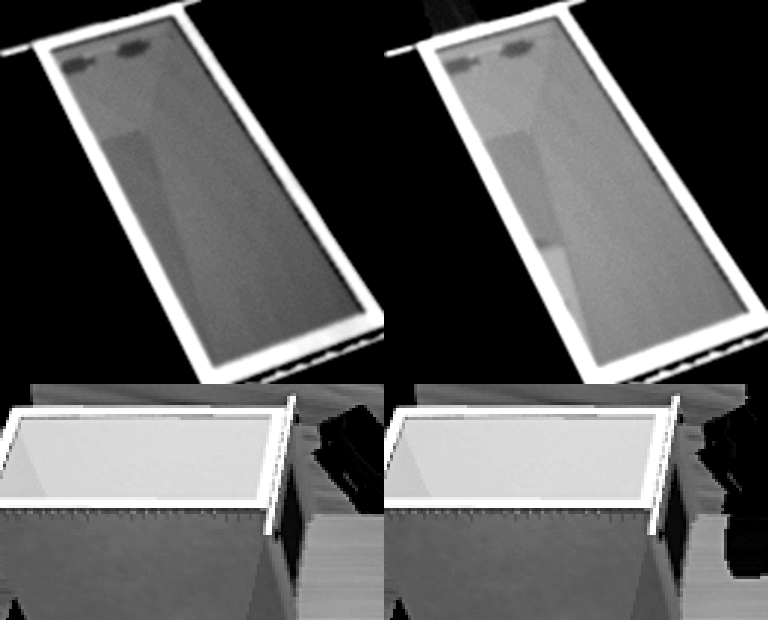

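Run:
```python
from h import *
from plant import *
c=load('pics/side12.npz');th=np.radians(-78.8);X=np.array([np.cos(th),np.sin(th)]);Y=np.array([-X[1],X[0]]);o=np.array([.5794,-.1207])
for s in (75,85,95): # along-chute of case rear (mm); expected 95 on the stop
    a=np.radians(35);x=(s*np.cos(a)+50*np.sin(a))/1000;z=.142+(-s*np.sin(a)+50*np.cos(a))/1000
    print(s,x,z,[proj(c,[[*(o+x*X+y*Y),z]])[0].round(1).tolist() for y in (-.03,0,.03)])
c=load('pics/side12.npz');ce=[[377,342],[385,342]]
s=state();print(s['clock'],s['contact_force'],s['joint_vel'].round(3))
im,d=snapshot('side');g=np.abs(im.astype(int)-c['im'].astype(int))[240:400,310:470];print('change since',g.mean())
```

```text
75 0.09011522513922668 0.1399393694881211 [[350.9, 341.5], [365.5, 336.6], [379.9, 331.8]]
85 0.0983067455821166 0.13420360512461066 [[352.5, 346.9], [367.1, 341.9], [381.5, 337.1]]
95 0.10649826602500653 0.1284678407611002 [[354.1, 352.3], [368.7, 347.3], [383.1, 342.4]]
15.9 [-0.31893263  0.51264213 -0.78973923] [-0.011  0.006  0.018 -0.005 -0.001  0.004]
change since 0.8469010416666667
```

The lid's rear edge shows at about side pixel (377–385, 342). A case resting on the stop predicts (383, 342), so it is fully down. The flap is back where it started. Handing in.

```bash
python3 -c "
from plant import *
print(hand_in());print(state()['clock'])"
```

```text
the job is handed in; nothing more can be done
None
the job is handed in; nothing more can be done
```

The case is in the drop box, and I handed the job in at about 16 s of the 51 s; no verdict is reported. I lifted it from the tray by its handle and stood it on the shelf with its middle at x ≈ −91 mm. I let go fully and backed away, then pushed its outer end with half-closed fingers. For the last few millimetres I tilted the tool to keep clear of the fascia; the case then slid down the chute by itself.

**Last checks:**
- **Flap:** depth readings on its face match the start pictures to about 3 mm, so it hangs shut.
- **Case:** the only part visible through the cloudy cover is a lid patch, whose rear edge lies about 1–2 px from where a case resting on the stop should show. I could not measure its tilt or speed directly, though the pictures of the cover did not change between two looks.
- **Surroundings:** the robot is clear of everything with about 0 N on the tool. The scanner, tube rack and sample pot look untouched by eye; I did not re-measure their positions.

**Slips and disagreements:** my first approach overshot 6 cm sideways above the tray, with no effect. The camera views disagreed by 2–4 mm on the shelf and handle positions, so I used the wrist-camera values, with the shelf position nudged 1 mm towards the other views. The triangulated bar and lid-centre heights came out wrong where the bar was poorly segmented or shadow broke up the lid, so I used the depth readings, which agreed with the heights in the text.

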